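Hang the diffuser and raise its telescopic stand

TASK

Hang the white air freshener diffuser by its handle on the hook of the telescopic stand and let go of it. Then take the stand's black handle so that your grip squeezes in the button on its side, pull it straight up past the first stop to the second stop so that both sections are fully out, and finish still holding it up there with the button squeezed in and the diffuser hanging on the hook. Leave the other things on the console where they are.

Things in the scene. Friction and masses are not known exactly. Their poses are not given: they have to be found in the camera images.
- stand: telescopic hanging stand; round marble foot (124 mm across, 20 mm thick) fixed to the console. Origin under the foot's centre, z up along the mast. Pushed in it is 225 mm tall: steel sleeve (collar 42 mm across, to z = 160 mm), above it the sections and a black handle block (30 mm along x, 32 mm along y, z = 185 to 225 mm). The hook arm leaves the handle along -x; the button is on its +y face
- lower_section (a joint): how far the lower, thicker section is out of the sleeve (m): 0 pushed in, 0.055 fully out. It comes out only after the upper section has reached its end (first stop); its own end is the second stop. Sinks back by its weight when let go. 0.2 kg
- upper_section (a joint): how far the upper section with handle and hook is out of the lower one (m): 0 pushed in, 0.055 fully out (first stop). A bolt locks it at 0 until the button is in by 3 mm. Slides straight up without turning, sinks back when let go. 0.25 kg; the whole pull takes under 10 N
- button (a joint): how far the release button is squeezed in (m): 0 out, 0.005 fully in (about 6.5 N; 2 N to start it), springs back when let go. It slides along the stand's -y
- hook_seat (a point): middle of the hook's level seat, on top of the 10 mm round hook arm, 88 mm from the mast axis along the stand's -x, z = 220 mm with the mast pushed in (rises with the handle). The seat spans 20 mm towards the mast and 18 mm towards the tip of the arm
- hook_tip (a point): centre of the upturned round end of the hook arm (10 mm thick), 118 mm from the mast axis along the stand's -x; its top is 11 mm above the top of the seat. Nothing stands beyond it, so an eye can be threaded on from there, towards the mast
- handle (a point): on the mast axis in the black handle, 17 mm below its top (z = 208 mm pushed in), the height for the TCP. Fingers closing along the stand's y press the button with one pad and bear on the far face with the other. Handle with button: 38 mm wide along y, 33 mm with the button in
- button_face (a point): centre of the round button's outer face (15 mm across), 22 mm from the mast axis along the stand's +y, 20 mm below the handle's top; it sticks 6 mm out of the handle
- diffuser: empty white plastic diffuser, about 0.12 kg, upright, 142 mm tall, origin under its centre. Round body 60 mm across, 58 mm tall; on it a flat upright handle in the y-z plane (60 mm wide, 10 mm thick along x) with a window 44 x 44 mm (z = 58 to 102 mm) for the hook, either way round, and above it a solid bar (z = 102 to 142 mm) to pinch with fingers closing along x
- diffuser_eye (a point): middle of the window's upper edge (underside of the bar), 102 mm above the diffuser's origin; rests on the hook seat when hung
- diffuser_grip (a point): in the middle of the handle's bar, 138 mm above the diffuser's origin, 4 mm below the handle's top, 36 mm above the eye: the point for the TCP. Gripped here, the fingertips stay clear above the hook's tip
- mabkhara: wooden incense burner with a swing lid on top, 84 mm wide, 143 mm tall, origin under its centre; a bystander
- dish: turquoise glass dish, 120 mm across, 32 mm tall, origin under its centre; a bystander
- vehicle_key: stainless steel vehicle key lying flat, about 77 x 24 mm, 10 mm thick, origin on its underside; a bystander
- perfume: amber glass bottle, 48 mm across, 110 mm tall, origin under its centre; a bystander
- chip_box: small closed wooden box, 90 x 60 mm, 35 mm tall, origin under its centre; a bystander
- coin_cup: white ceramic cup without handle, 64 mm across, 60 mm tall, origin under its centre; a bystander
Things that resemble listed ones, but are neither listed nor needed, are in the scene too. Of the things that look like the diffuser, the smallest one is meant. Leave any purple or turquoise look-alike of the stand alone.

How it is judged:
By the outcome, as a careful person would: the job done as asked, in the order asked, and still so for the second after the job is handed in, while the arm keeps its last pose, push and grip.
It also fails if it takes over 64 s, if anything falls off the work surface, if the arm or the gripper's body presses on something with over 40 N, if the wrist force passes 120 N, or if a joint passes its speed limit or range.

ROBOT

A 7-joint arm with a two-finger parallel gripper is mounted at the origin on the work surface. World frame = base frame: x ahead of the robot, y to its left, z up, the work surface at z = 0. Lengths are in m, angles in rad, forces in N, time in s.
With the tool pointing down it reaches from about 0.4 to 0.9 m from the base axis. Payload 5.5 kg.
Tool frame: the origin (TCP) lies between the finger pads, 19 mm behind the fingertips; this is the grasp point; z points along the fingers, y is the line along which they close (so a half turn about z gives the same grasp; the last joint's range is limited). The gripper opens to 92 mm and grips with 3 to 60 N. Pads are 19 mm wide; open, the fingers measure 130 mm over their backs; the gripper's body (75 mm by 190 mm) begins 47 mm behind the grasp point.
Start: joints at [-1.05, 0.501, -0.427, 1.55, 0.221, 1.138, -0.21], TCP at [0.166, 0.629, 0.246] pointing down, gripper open.
Joint ranges: [-2.88, 2.88], [-0.31, 2.03], [-1.54, 1.56], [0.2, 2.42], [-1.41, 4.55], [0.19, 2.02], [-2.57, 2.57]. Speed limits (rad/s): [2.57, 2.57, 3.14, 3.14, 3.14, 3.14, 3.14].

INTERFACE

Orientations are given as a rotation vector (axis times angle).
In Python, from bench import env gives the robot as it stands.
- The arm moves only by the tool carry_out, never from a script. Its arguments are lists of equal length, an entry for each row: "dp": the shift along the world's x, y, z in mm, a list of three; "spin": the turn about the world's z in rad; "jaw": the opening in per cent of the stroke, from 0 (shut) to 100 (fully open). In form: {"dp": [[x, y, z], ...], "spin": [spin, ...], "jaw": [jaw, ...]}. A call has exactly 10 rows; each row is the pose to reach, as a shift and turn from the pose commanded when the call began; what a row does not reach only later rows make up. A row lasts 1/12 s, in which the tool goes at most 41.7 mm and 7.16 degrees, less where a joint would pass 70% of its speed; a pose out of reach is approached as far as the arm can. A call with a gripper value outside its range is refused whole. The fingers move at their own pace and stop on an object; "grip_force" is the grip in N (left out, the last holds). Time passes only in rows, so rows that repeat a pose let the fingers close, or fill a call up. It gives the time, the measured TCP pose, the force, the opening and the grip force at its end, in the units of the state.
- env.read_state(): the state, without advancing time (a new reading comes with each control period).
- env.camera(name): name is "side" or "top" or "wrist"; returns the picture (384x512x3 uint8, red, green, blue); there is no depth.
- env.camera_params(name): a dict with "fx", "fy", "cx", "cy" (pixels), "k1" (the pictures are not rectified: a ray, as slopes to the right and down, at radius r is drawn at 1 + k1 r^2 times it, then the intrinsics apply), "extrinsics" (4x4, takes a point from camera to world coordinates). Camera axes: x right, y down, z forward; pixel columns grow to the right and rows downward; lengths in m; the calibration is good to about 2 mm. A picture is of the moment at which its call begins: read the wrist's pose just before it. camera_params takes no time and is no camera call; for the wrist camera it gives the pose at the moment of the call.
- env.hand_in(): hands the job in; it is judged then, once.
The state is a dict: "time_s": time; "joints": joint angles; "joint_velocities": joint speeds; "joint_efforts": joint torques, N m; "ee_pos": TCP position; "orientation": TCP orientation; "ft_force": force on the tool from outside, world axes, zero at the start; "moment": the same for the moment, N m; "opening": finger opening in m; "finger_force": force on a finger pad.
Only numpy, scipy, OpenCV 4.12 (cv2) and the standard library are available. Lean on these libraries where they do the work, as an engineer would, in place of code of your own. Each camera call takes 0.05 s, during which the arm holds its last target. There are 200 camera calls.

## Working session

There is one attempt and no reset: what is moved stays moved. The work goes in short steps, Python scripts to look and compute and a tool call to move; the robot and the scene stay as the last step left them, time stands still between calls to the robot, and variables do not carry over. Pictures are saved under pics/ and viewed, at most 10 in all, crops included, and the job is handed in when it is done.

Besides the shell and the picture viewer there is one more tool, called after "Call:" in YAML: its name, and indented under it one key for each argument. carry_out: Moves the arm, as the interface text tells. Its arguments: {"type":"object","properties":{"dp":{"type":"array"},"spin":{"type":"array"},"jaw":{"type":"array"},"grip_force":{"type":"number"}},"required":["dp","spin","jaw"]}

```bash
ls; mkdir -p pics; python3 - <<'E'
from bench import env
import cv2,numpy as np
s=env.read_state();print({k:np.round(v,3).tolist() for k,v in s.items()})
for n in("top","side"):
    im=env.camera(n);cv2.imwrite(f"pics/{n}0.png",cv2.cvtColor(cv2.resize(im,(800,600),interpolation=cv2.INTER_CUBIC),cv2.COLOR_RGB2BGR))
for n in("top","side","wrist"):
    print(n,env.camera_params(n))
E
```

```text
pics
{'time_s': 0.0, 'joints': [-1.05, 0.502, -0.427, 1.551, 0.221, 1.138, -0.21], 'joint_velocities': [-0.001, -0.0, -0.002, 0.0, 0.0, -0.001, 0.001], 'joint_efforts': [-0.001, -56.659, -5.816, -27.912, -0.069, 0.031, 0.0], 'ee_pos': [0.166, 0.628, 0.244], 'orientation': [-0.404, -3.115, 0.003], 'ft_force': [0.57, -0.297, 0.405], 'moment': [-0.031, -0.06, -0.041], 'finger_force': 0.0, 'opening': 0.091}
top {'fx': 450.3928427669937, 'fy': 450.3928427669937, 'cx': 248.72748844685702, 'cy': 195.25989620350353, 'k1': -0.13784241146331608, 'extrinsics': array([[-2.49437925e-02, -9.75375203e-01,  2.19136989e-01,
         2.29027237e-01],
       [-9.99688770e-01,  2.44278008e-02, -5.06422039e-03,
         8.15695927e-03],
       [-4.13519729e-04, -2.19195108e-01, -9.75680959e-01,
         1.55568284e+00],
       [ 0.00000000e+00,  0.00000000e+00,  0.00000000e+00,
         1.00000000e+00]])}
side {'fx': 431.29768779171206, 'fy': 431.29768779171206, 'cx': 259.4685563493014, 'cy': 182.93696677505773, 'k1': 0.018304949519042674, 'extrinsics': array([[ 0.94888413, -0.21824417,  0.22800964,  0.23767326],
       [-0.31527183, -0.68953699,  0.65202946, -0.82509436],
       [ 0.01491946, -0.69058542, -0.72309694,  1.07036251],
       [ 0.        ,  0.        ,  0.        ,  1.        ]])}
wrist {'fx': 303.7058738520578, 'fy': 303.7058738520578, 'cx': 253.2840470946491, 'cy': 193.49751820067715, 'k1': -0.04236515118271758, 'extrinsics': array([[ 0.25457894,  0.93295472,  0.25452909,  0.09618099],
       [ 0.96705056, -0.2451481 , -0.06867045,  0.64521484],
       [-0.0016691 ,  0.26362454, -0.96462392,  0.38401033],
       [ 0.        ,  0.        ,  0.        ,  1.        ]])}
```

View pics/top0.png

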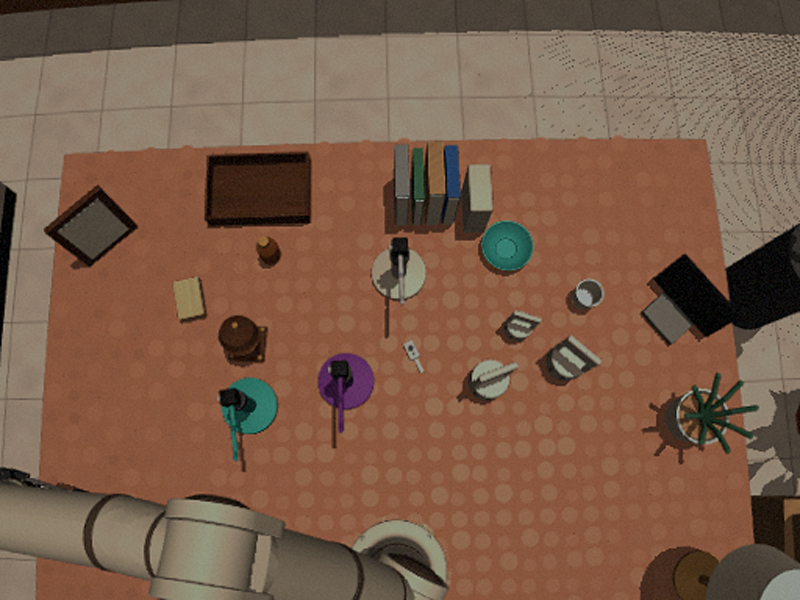

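View pics/side0.png

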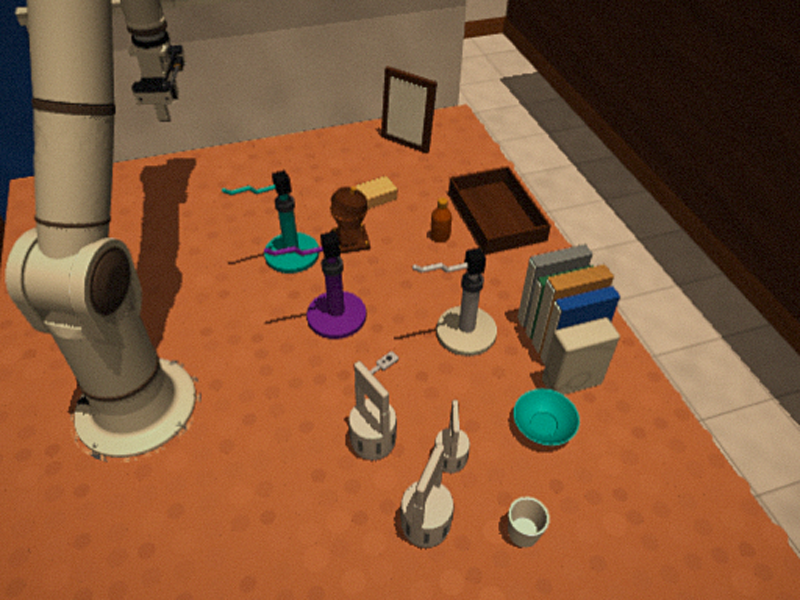

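Top view: the diffuser look-alikes are at (490,378), (572,358) and (520,325). The one at (520,325), side (452,445), looks smallest, so it is probably the one meant. The steel stand with the white marble foot is at top (398,272), with its hook pointing at the robot. I'll enlarge both areas to confirm.

```bash
cat > h.py <<'E'
from bench import env
import cv2,numpy as np
def ray(n,u,v,P=None):
    P=P or env.camera_params(n); x,y=(u-P["cx"])/P["fx"],(v-P["cy"])/P["fy"]
    K=np.eye(3); d=cv2.undistortPoints(np.array([[[x,y]]],float),K,np.array([P["k1"],0,0,0.]))[0,0]
    E=P["extrinsics"]; return E[:3,3],E[:3,:3]@np.array([d[0],d[1],1])
def onz(n,u,v,z,P=None):
    o,d=ray(n,u,v,P); return o+d*(z-o[2])/d[2]
def proj(n,p,P=None):
    P=P or env.camera_params(n);E=P["extrinsics"];c=E[:3,:3].T@(np.array(p)-E[:3,3])
    x,y=c[:2]/c[2];k=1+P["k1"]*(x*x+y*y);return P["cx"]+P["fx"]*k*x,P["cy"]+P["fy"]*k*y
def two(a,b):
    (o1,d1),(o2,d2)=a,b;t=np.linalg.lstsq(np.c_[d1,-d2],o2-o1,rcond=None)[0]
    p,q=o1+t[0]*d1,o2+t[1]*d2;return (p+q)/2,np.linalg.norm(p-q)
def crop(n,u,v,w,h,s,im=None):
    im=env.camera(n) if im is None else im
    return cv2.cvtColor(cv2.resize(im[v:v+h,u:u+w],None,fx=s,fy=s,interpolation=cv2.INTER_CUBIC),cv2.COLOR_RGB2BGR)
E
python3 - <<'E'
from h import *
t=env.camera("top");s=env.camera("side")
a=np.hstack([crop("top",225,140,80,60,5,t),crop("top",295,180,80,60,5,t)])
b=np.hstack([crop("side",250,150,80,60,5,s),crop("side",225,240,80,60,5,s)])
cv2.imwrite("pics/c1.png",np.vstack([a,b]))
E
```

```text
(no output)
```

View pics/c1.png

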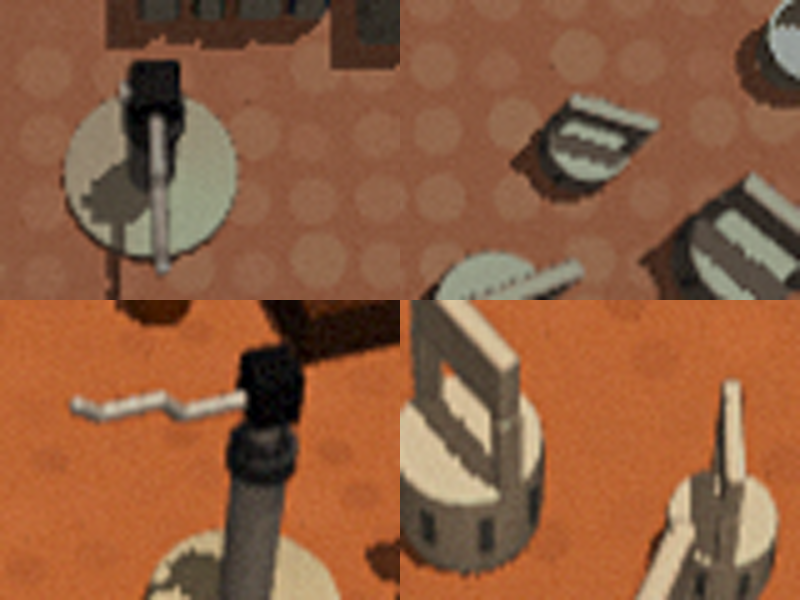

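Top-right crop: the candidate's bar is clearly narrower than the other two, so it is the smallest and the one meant. Its bar top runs from crop (575,97) to (657,127). On the steel stand, the foot centre is near (151,173) and the hook tip near (163,268).

```bash
python3 - <<'E'
from h import *
np.set_printoptions(precision=4,suppress=True)
f=onz("top",225+151/5,140+174/5,.02);tip=onz("top",225+163/5,140+266/5,.226)
print("foot",f,"tip",tip,two(ray("top",225+163/5,140+266/5),ray("side",250+75/5,150+104/5)))
print("handle top mid",onz("top",225+156/5,140+73/5,.225), "px of mast top from foot",(np.array(proj("top",[f[0],f[1],.225]))-[225,140])*5)
print("foot side px",(np.array(proj("side",[f[0],f[1],.225]))-[250,150])*5+[0,300])
d=tip-f;print("yaw hook(-x dir)",np.degrees(np.arctan2(-d[1],-d[0])),np.linalg.norm(d[:2]))
a=onz("top",295+175/5,180+99/5,.142);b=onz("top",295+255/5,180+125/5,.142)
print("bar",a,b,(a+b)/2,np.linalg.norm(a-b),np.degrees(np.arctan2(*(a-b)[[1,0]])))
print("body",onz("top",295+190/5,180+145/5,.058))
for z in(.02,.142):print((np.array(proj("side",[*((a+b)/2)[:2],z]))-[225,240])*5+[400,300])
E
```

```text
foot [ 0.6474 -0.0245  0.02  ] tip [ 0.5334 -0.0258  0.226 ] (array([ 0.5328, -0.0257,  0.2278]), np.float64(0.0002728906414952501))
handle top mid [ 0.6562 -0.0251  0.225 ] px of mast top from foot [155.493   86.6466]
foot side px [264.9834 363.304 ]
yaw hook(-x dir) 0.6322492891061803 0.11401929846950497
bar [ 0.525  -0.2608  0.142 ] [ 0.5065 -0.3117  0.142 ] [ 0.5158 -0.2862  0.142 ] 0.05419762627788105 70.10139817832345
body [ 0.5103 -0.285   0.058 ]
[716.3349 553.6292]
[731.5789 429.7262]
```

Call:
carry_out:
  dp:
    - [10,-10,38]
    - [25,-25,70]
    - [50,-50,95]
    - [75,-75,115]
    - [105,-105,130]
    - [135,-135,140]
    - [165,-165,145]
    - [195,-195,150]
    - [225,-225,150]
    - [250,-250,150]
  spin: [-0.1,-0.2,-0.3,-0.4,-0.5,-0.6,-0.7,-0.8,-0.9,-1.0]
  jaw: [100,100,100,100,100,100,100,100,100,100]

```text
time_s: 1.03
ee_pos: [0.4152, 0.3786, 0.3963]
orientation: [1.854, 2.536, 0.002]
ft_force: [1.1, 0.3, -0.6]
opening: 0.0917
finger_force: 0.0
```

```bash
python3 -c "
from bench import env
print(env.read_state()['joints'].round(2) if hasattr(env.read_state()['joints'],'round') else env.read_state()['joints'])"
```

```text
[-0.67  0.21 -0.14  1.58  0.03  1.36 -0.5 ]
```

Call:
carry_out:
  dp:
    - [5,-38,0]
    - [15,-76,0]
    - [25,-114,0]
    - [35,-152,0]
    - [45,-190,0]
    - [55,-228,0]
    - [65,-266,0]
    - [72,-304,0]
    - [78,-342,0]
    - [85,-380,0]
  spin: [-0.07,-0.14,-0.21,-0.28,-0.35,-0.42,-0.49,-0.56,-0.63,-0.66]
  jaw: [100,100,100,100,100,100,100,100,100,100]

```text
time_s: 1.87
ee_pos: [0.4988, -0.0017, 0.3956]
orientation: [-2.575, -1.8, -0.001]
ft_force: [0.5, 0.5, 0.7]
opening: 0.0918
finger_force: 0.0
```

Call:
carry_out:
  dp:
    - [0,-36,0]
    - [3,-72,0]
    - [6,-108,-5]
    - [8,-144,-15]
    - [10,-180,-30]
    - [12,-216,-50]
    - [14,-250,-70]
    - [15,-285,-90]
    - [15,-285,-90]
    - [15,-285,-90]
  spin: [0,0,0,0,0,0,0,0,0,0]
  jaw: [100,100,100,100,100,100,100,100,100,100]

```text
time_s: 2.7
ee_pos: [0.5122, -0.287, 0.3036]
orientation: [-2.574, -1.797, 0.005]
ft_force: [0.5, 0.5, -0.6]
opening: 0.0919
finger_force: 0.0
```

```bash
python3 - <<'E'
from h import *
import pickle
P=env.camera_params("wrist");im=env.camera("wrist");s=env.read_state();pickle.dump((P,im,s),open("w1.pkl","wb"))
print(s["joints"],s["ee_pos"],s["orientation"])
cv2.imwrite("pics/w1.png",crop("wrist",0,0,512,384,1.5625,im))
print("eyegrip px",np.array(proj("wrist",[.5158,-.2862,.142],P))*1.5625)
E
```

```text
[ 0.12447013  0.32190787  0.42596057  1.66758504 -0.14142961  1.18463928
  0.23605555] [ 0.51352534 -0.28508716  0.30468769] [-2.57171512e+00 -1.80141644e+00  1.48715847e-03]
eyegrip px [402.44052529 280.29287773]
```

View pics/w1.png

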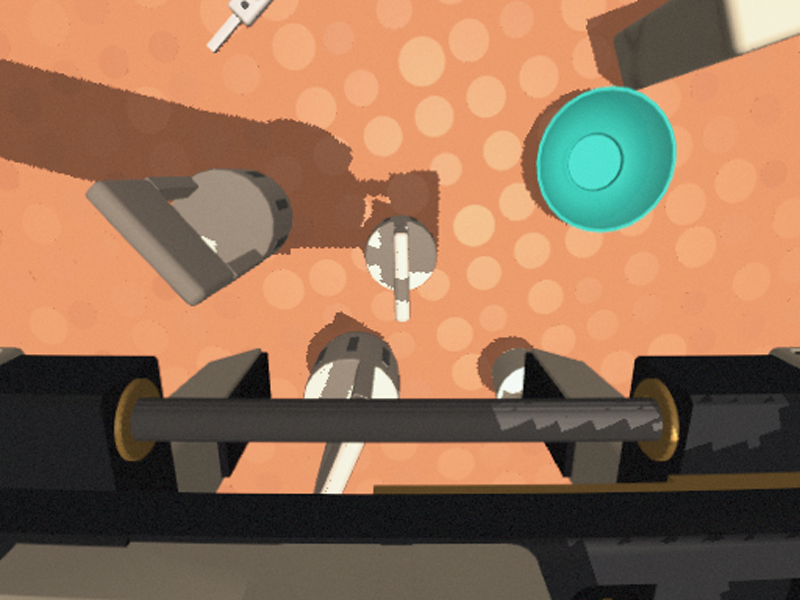

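Wrist view: the smallest diffuser sits mid-frame with its bar top from (401,233) to (403,320), nearly parallel to the fingers' pads.

```bash
python3 - <<'E'
from h import *
import pickle
np.set_printoptions(precision=4,suppress=True)
P,im,s=pickle.load(open("w1.pkl","rb"))
k=1.5625
a=onz("wrist",401/k,234/k,.142,P);b=onz("wrist",402.5/k,320/k,.142,P)
print(a,b,(a+b)/2,np.linalg.norm(a-b),np.degrees(np.arctan2(*(a-b)[[1,0]])),"body",onz("wrist",401/k,255/k,.058,P))
o=s["orientation"];print("tool y deg",2*np.degrees(np.arctan2(o[1],o[0]))-90)
E
```

```text
[ 0.5252 -0.2577  0.142 ] [ 0.5066 -0.3116  0.142 ] [ 0.5159 -0.2846  0.142 ] 0.05705003472202092 71.02739376320076 body [ 0.5162 -0.2839  0.058 ]
tool y deg -379.97960750108416
```

```bash
python3 - <<'E'
from h import *
np.set_printoptions(precision=4,suppress=True)
k=1.5625;c=np.array([.516,-.285]);y=np.array([np.cos(-.35),np.sin(-.35)]);x=np.array([-y[1],y[0]])
# side-view tops (far/near bar ends) with top-view matching ends
for n,t,sd in(("C far",(574,340),(441,446)),("C near",(599,360),(425,498)),("B",(516,367),(358,367)),("B2",(476,382),(387,402))):
    p,e=two(ray("top",t[0]/k,t[1]/k),ray("side",sd[0]/k,sd[1]/k));d=p[:2]-c;print(n,p,e,"along y",d@y,"across",d@x)
E
```

```text
C far [ 0.4565 -0.3626  0.2015] 0.005806834254111507 along y -0.02927215889439765 across -0.09332302528348548
C near [ 0.4162 -0.418   0.1728] 1.890198903549739e-05 along y -0.04811602214783829 across -0.15915222262971107
B [ 0.3845 -0.2316  0.2608] 0.022712953443502527 along y -0.14180072421159776 across 0.0050713073213748145
B2 [ 0.4115 -0.1828  0.0727] 0.041504207715558954 along y -0.13322010996681208 across 0.06019394681791672
```

Call:
carry_out:
  dp:
    - [0,1,-35]
    - [0,1,-70]
    - [0,1,-105]
    - [0,1,-130]
    - [0,1,-150]
    - [0,1,-160]
    - [0,1,-168]
    - [0,1,-168]
    - [0,1,-168]
    - [0,1,-168]
  spin: [0.02,0.02,0.02,0.02,0.02,0.02,0.02,0.02,0.02,0.02]
  jaw: [60,60,60,60,60,60,60,60,60,50]
  grip_force: 20

```text
time_s: 3.58
ee_pos: [0.5153, -0.2842, 0.1392]
orientation: [2.551, 1.829, 0.003]
ft_force: [0.1, 0.1, 0.6]
opening: 0.0518
finger_force: 0.0
```

Call:
carry_out:
  dp:
    - [0,0,0]
    - [0,0,0]
    - [0,0,0]
    - [0,0,0]
    - [0,0,0]
    - [0,0,0]
    - [0,0,0]
    - [0,0,0]
    - [0,0,0]
    - [0,0,0]
  spin: [0,0,0,0,0,0,0,0,0,0]
  jaw: [35,20,5,0,0,0,0,0,0,0]
  grip_force: 20

```text
time_s: 4.42
ee_pos: [0.5139, -0.2838, 0.1373]
orientation: [-2.553, -1.83, 0.0]
ft_force: [0.1, 0.3, -2.5]
opening: 0.0098
finger_force: 20.0
```

Call:
carry_out:
  dp:
    - [0,0,15]
    - [0,0,40]
    - [0,0,70]
    - [0,0,100]
    - [0,0,130]
    - [-5,10,160]
    - [-10,30,185]
    - [-15,55,205]
    - [-20,80,215]
    - [-25,110,222]
  spin: [0,0,0,0,0,0.05,0.1,0.15,0.2,0.25]
  jaw: [0,0,0,0,0,0,0,0,0,0]

```text
time_s: 5.25
ee_pos: [0.489, -0.1743, 0.3614]
orientation: [2.303, 2.133, 0.002]
ft_force: [-0.1, 1.4, -0.7]
opening: 0.0101
finger_force: 20.0
```

Call:
carry_out:
  dp:
    - [-5,30,0]
    - [-10,60,0]
    - [-15,90,0]
    - [-16,115,0]
    - [-16,135,0]
    - [-16,148,0]
    - [-16,150,0]
    - [-16,150,0]
    - [-16,150,0]
    - [-16,150,0]
  spin: [0.04,0.08,0.08,0.08,0.08,0.08,0.08,0.08,0.08,0.08]
  jaw: [0,0,0,0,0,0,0,0,0,0]

```text
time_s: 6.08
ee_pos: [0.473, -0.0254, 0.3595]
orientation: [2.22, 2.222, -0.001]
ft_force: [0.1, 0.5, -1.4]
opening: 0.0098
finger_force: 20.0
```

```bash
python3 - <<'E'
from h import *
import pickle
P=env.camera_params("wrist");im=env.camera("wrist");s=env.read_state();pickle.dump((P,im,s),open("w2.pkl","wb"))
print(s["joints"],s["ee_pos"],s["orientation"],s["opening"])
cv2.imwrite("pics/w2.png",crop("wrist",0,0,512,384,1.5625,im))
for p in([.652,-.025,.225],[.534,-.025,.231]):print(np.array(proj("wrist",p,P))*1.5625)
E
```

```text
[-0.19539151  0.04685273  0.19986879  1.84331661 -0.00939663  1.25253696
  0.00785087] [ 0.47301991 -0.0253743   0.359453  ] [ 2.22062345e+00  2.22205662e+00 -6.04462671e-04] 0.009789926411280797
[692.87521616 293.93211595]
[501.77071708 296.09345759]
```

View pics/w2.png

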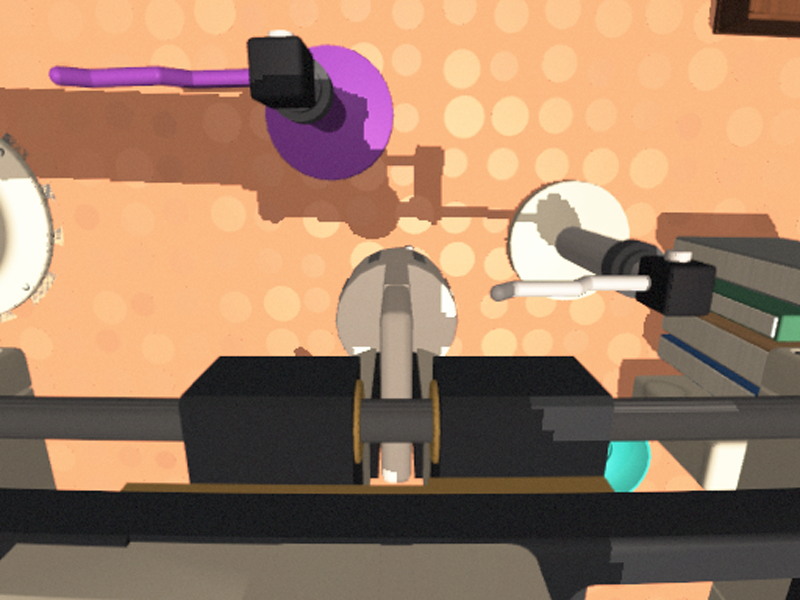

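Wrist view: the diffuser is held upright at mid-frame. The steel stand's hook tip is at (501,292), the arm meets the handle at (648,283), and the handle top spans x 655–716.

```bash
python3 - <<'E'
from h import *
import pickle
np.set_printoptions(precision=4,suppress=True)
P,im,s=pickle.load(open("w2.pkl","rb"));k=1.5625
print("tip",onz("wrist",501/k,292/k,.228,P),"left edge",onz("wrist",491/k,292/k,.226,P),"seat end",onz("wrist",583/k,289/k,.215,P))
E=P["extrinsics"];print(E[:3,3])
cv2.imwrite("pics/c2.png",crop("wrist",300,150,170,66,4.7,im))
E
```

```text
tip [ 0.5341 -0.0233  0.228 ] left edge [ 0.5286 -0.0238  0.226 ] seat end [ 0.588  -0.0245  0.215 ]
[0.4721 0.0446 0.4989]
```

View pics/c2.png

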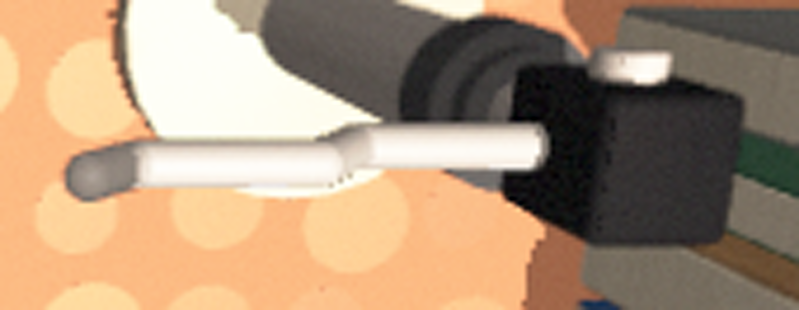

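```bash
python3 - <<'E'
from h import *
import pickle
np.set_printoptions(precision=4,suppress=True)
P,im,s=pickle.load(open("w2.pkl","rb"))
c=[onz("wrist",300+u/4.7,150+v/4.7,.225,P) for u,v in((602,83),(744,96),(722,245),(588,242))]
print(np.array(c),np.mean(c,0))
for u,v,z in((92,172,.228),(140,165,.22),(335,160,.215),(538,146,.208),(630,65,.205)):print(onz("wrist",300+u/4.7,150+v/4.7,z,P))
E
```

```text
[[ 0.634  -0.0055  0.225 ]
 [ 0.6636 -0.0079  0.225 ]
 [ 0.6645 -0.0389  0.225 ]
 [ 0.6361 -0.0382  0.225 ]] [ 0.6496 -0.0226  0.225 ]
[ 0.5331 -0.023   0.228 ]
[ 0.5445 -0.0235  0.22  ]
[ 0.5861 -0.0236  0.215 ]
[ 0.6322 -0.0222  0.208 ]
[ 0.6514 -0.0052  0.205 ]
```

Call:
carry_out:
  dp:
    - [0,1,-28]
    - [0,2,-56]
    - [0,2,-76]
    - [0,2,-84]
    - [8,2,-84]
    - [22,2,-84]
    - [37,2,-84]
    - [52,2,-84]
    - [62,2,-84]
    - [70,2,-84]
  spin: [0,0,0,0,0,0,0,0,0,0]
  jaw: [0,0,0,0,0,0,0,0,0,0]

```text
time_s: 6.97
ee_pos: [0.5452, -0.0222, 0.2767]
orientation: [2.217, 2.223, 0.002]
ft_force: [-0.5, 0.0, -1.6]
opening: 0.0098
finger_force: 20.0
```

Call:
carry_out:
  dp:
    - [8,0,0]
    - [15,0,0]
    - [20,0,0]
    - [20,0,0]
    - [20,0,-4]
    - [20,0,-8]
    - [20,0,-12]
    - [20,0,-15]
    - [20,0,-15]
    - [20,0,-15]
  spin: [0,0,0,0,0,0,0,0,0,0]
  jaw: [0,0,0,0,0,0,0,0,0,0]

```text
time_s: 7.8
ee_pos: [0.5627, -0.0219, 0.2602]
orientation: [-2.218, -2.225, 0.001]
ft_force: [0.2, -0.3, -2.2]
opening: 0.01
finger_force: 20.0
```

```bash
python3 - <<'E'
from h import *
s=env.read_state();print(s["ee_pos"],s["ft_force"],s["moment"],s["opening"])
a=crop("side",225,120,110,110,3.6);w=crop("wrist",150,90,220,220,1.8)
cv2.imwrite("pics/c3.png",np.hstack([a,w]))
E
```

```text
[ 0.56272008 -0.02186213  0.26018933] [ 0.21016619 -0.25682465 -2.15141129] [-0.07507122  0.00559853 -0.00306827] 0.009983147071753348
```

View pics/c3.png

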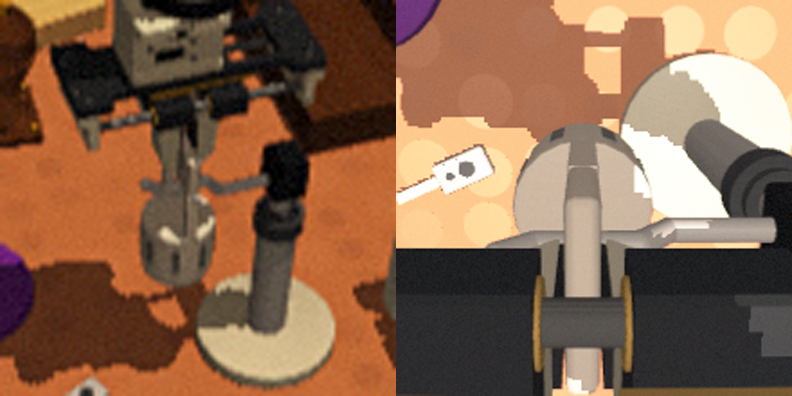

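The hook arm passes through the window, with the tip on the left at side (150,187) and the mast on the right. Next I lower it onto the seat.

Call:
carry_out:
  dp:
    - [0,0,-1]
    - [0,0,-2]
    - [0,0,-3]
    - [0,0,-4]
    - [0,0,-4]
    - [0,0,-5]
    - [0,0,-5]
    - [0,0,-5]
    - [0,0,-5]
    - [0,0,-5]
  spin: [0,0,0,0,0,0,0,0,0,0]
  jaw: [0,0,0,0,0,0,0,0,0,0]
  grip_force: 8

```text
time_s: 8.73
ee_pos: [0.5631, -0.0219, 0.2556]
orientation: [2.218, 2.225, 0.0]
ft_force: [0.5, 0.2, -1.7]
opening: 0.0103
finger_force: 8.0
```

Call:
carry_out:
  dp:
    - [0,0,-1]
    - [0,0,-1]
    - [0,0,-1]
    - [0,0,-2]
    - [0,0,-2]
    - [0,0,-2]
    - [0,0,-2]
    - [0,0,-2]
    - [0,0,-2]
    - [0,0,-2]
  spin: [0,0,0,0,0,0,0,0,0,0]
  jaw: [0,0,0,0,0,0,0,0,0,0]

```text
time_s: 9.57
ee_pos: [0.5633, -0.0218, 0.2548]
orientation: [2.218, 2.224, 0.002]
ft_force: [-2.8, -0.2, 8.2]
opening: 0.0096
finger_force: 8.0
```

Call:
carry_out:
  dp:
    - [0,0,1]
    - [0,0,1]
    - [0,0,1]
    - [0,0,1]
    - [0,0,1]
    - [0,0,1]
    - [0,0,1]
    - [0,0,1]
    - [0,0,1]
    - [0,0,1]
  spin: [0,0,0,0,0,0,0,0,0,0]
  jaw: [0,0,12,13,15,18,22,26,30,30]

```text
time_s: 10.4
ee_pos: [0.5631, -0.0219, 0.2545]
orientation: [-2.218, -2.225, -0.0]
ft_force: [-0.5, -0.2, -0.0]
opening: 0.0275
finger_force: 0.0
```

Call:
carry_out:
  dp:
    - [0,0,1]
    - [0,0,3]
    - [0,0,8]
    - [0,0,16]
    - [0,0,30]
    - [0,0,50]
    - [0,0,75]
    - [0,0,100]
    - [0,0,120]
    - [0,0,130]
  spin: [0,0,0,0,0,0,0,0,0,0]
  jaw: [32,35,35,35,35,35,35,35,60,80]

```text
time_s: 11.23
ee_pos: [0.5642, -0.022, 0.3886]
orientation: [2.216, 2.222, 0.006]
ft_force: [0.1, 0.2, -0.6]
opening: 0.0414
finger_force: 0.0
```

Call:
carry_out:
  dp:
    - [0,0,10]
    - [10,0,15]
    - [20,0,15]
    - [30,0,15]
    - [40,0,15]
    - [50,0,15]
    - [60,0,15]
    - [70,0,15]
    - [80,0,15]
    - [87,1,15]
  spin: [0.12,0.24,0.36,0.48,0.6,0.72,0.84,0.96,1.08,1.2]
  jaw: [100,100,100,100,100,100,100,100,100,100]

```text
time_s: 12.07
ee_pos: [0.6506, -0.0211, 0.399]
orientation: [-0.566, -3.09, 0.0]
ft_force: [-1.4, 0.1, 0.6]
opening: 0.092
finger_force: 0.0
```

Call:
carry_out:
  dp:
    - [0,0,0]
    - [0,0,0]
    - [0,0,0]
    - [0,0,-10]
    - [0,0,-30]
    - [0,0,-50]
    - [0,0,-65]
    - [0,0,-70]
    - [0,0,-70]
    - [0,0,-70]
  spin: [0.12,0.24,0.36,0.37,0.37,0.37,0.37,0.37,0.37,0.37]
  jaw: [100,100,100,100,100,100,100,100,100,100]

```text
time_s: 12.9
ee_pos: [0.6501, -0.0208, 0.3296]
orientation: [0.001, -3.141, -0.0]
ft_force: [0.3, 0.2, 0.3]
opening: 0.0918
finger_force: 0.0
```

```bash
python3 - <<'E'
from h import *
import pickle
P=env.camera_params("wrist");im=env.camera("wrist");s=env.read_state();pickle.dump((P,im,s),open("w3.pkl","wb"))
print(s["joints"],s["ee_pos"],s["orientation"],s["opening"])
a=crop("wrist",100,60,310,290,1.6,im);b=cv2.resize(crop("side",225,120,70,110,4.2),(295,464))
cv2.imwrite("pics/c4.png",np.hstack([a,b]))
for p in([.650,-.0225,.225],):print((np.array(proj("wrist",p,P))-[100,60])*1.6)
E
```

```text
[-0.0034398   0.40506894 -0.00810076  1.45861153  0.00334267  1.27667632
  1.56012894] [ 0.65053466 -0.02082227  0.33040721] [-1.85701267e-03  3.14034281e+00  9.52792749e-06] 0.09150833314739473
[243.9743363  222.90050448]
```

View pics/c4.png

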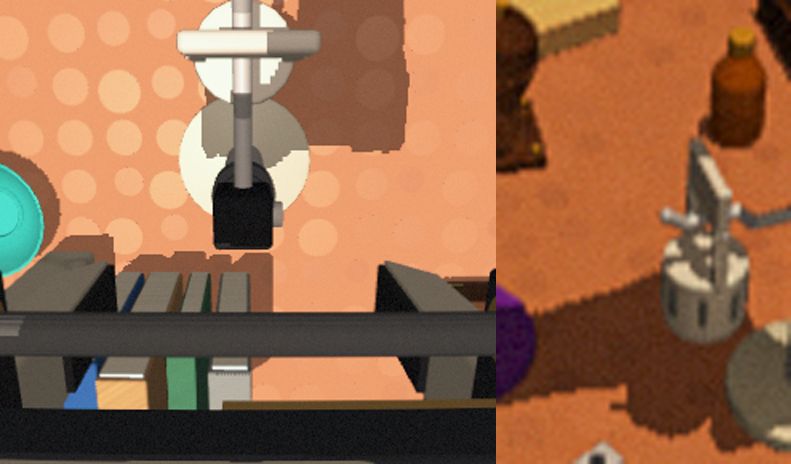

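The diffuser hangs square on the hook. The handle top spans crop x 214–272, centred as predicted, with the button on the right (+y). Descend and grip.

Call:
carry_out:
  dp:
    - [0,0,-25]
    - [0,0,-50]
    - [0,0,-75]
    - [0,0,-95]
    - [0,0,-110]
    - [0,0,-118]
    - [0,0,-122]
    - [0,0,-122]
    - [0,0,-122]
    - [0,0,-122]
  spin: [0,0,0,0,0,0,0,0,0,0]
  jaw: [100,100,100,100,100,100,80,65,55,50]
  grip_force: 35

```text
time_s: 13.83
ee_pos: [0.6511, -0.0209, 0.2091]
orientation: [-0.003, 3.139, -0.0]
ft_force: [-0.1, -0.6, 0.6]
opening: 0.0695
finger_force: 0.0
```

Call:
carry_out:
  dp:
    - [0,0,0]
    - [0,0,0]
    - [0,0,0]
    - [0,0,0]
    - [0,0,0]
    - [0,0,0]
    - [0,0,0]
    - [0,0,0]
    - [0,0,0]
    - [0,0,0]
  spin: [0,0,0,0,0,0,0,0,0,0]
  jaw: [46,42,38,34,30,28,28,28,28,28]

```text
time_s: 14.67
ee_pos: [0.6502, -0.0222, 0.2077]
orientation: [-0.002, 3.141, -0.002]
ft_force: [-0.4, -6.0, 2.1]
opening: 0.0324
finger_force: 35.0
```

Call:
carry_out:
  dp:
    - [0,0,1]
    - [0,0,3]
    - [0,0,6]
    - [0,0,11]
    - [0,0,17]
    - [0,0,23]
    - [0,0,29]
    - [0,0,35]
    - [0,0,41]
    - [0,0,46]
  spin: [0,0,0,0,0,0,0,0,0,0]
  jaw: [28,28,28,28,28,28,28,28,28,28]

```text
time_s: 15.5
ee_pos: [0.6501, -0.0222, 0.2527]
orientation: [0.002, -3.141, 0.002]
ft_force: [2.4, -5.8, -3.0]
opening: 0.0317
finger_force: 35.0
```

Call:
carry_out:
  dp:
    - [0,0,4]
    - [0,0,7]
    - [0,0,9]
    - [0,0,12]
    - [0,0,16]
    - [0,0,21]
    - [0,0,26]
    - [0,0,31]
    - [0,0,36]
    - [0,0,40]
  spin: [0,0,0,0,0,0,0,0,0,0]
  jaw: [28,28,28,28,28,28,28,28,28,28]

```text
time_s: 16.33
ee_pos: [0.6501, -0.0222, 0.2921]
orientation: [0.002, -3.141, 0.002]
ft_force: [2.9, -5.6, -6.1]
opening: 0.0322
finger_force: 35.0
```

Call:
carry_out:
  dp:
    - [0,0,4]
    - [0,0,8]
    - [0,0,12]
    - [0,0,15]
    - [0,0,18]
    - [0,0,20]
    - [0,0,22]
    - [0,0,23]
    - [0,0,24]
    - [0,0,24]
  spin: [0,0,0,0,0,0,0,0,0,0]
  jaw: [28,28,28,28,28,28,28,28,28,28]

```text
time_s: 17.17
ee_pos: [0.6501, -0.0222, 0.316]
orientation: [0.002, -3.141, 0.002]
ft_force: [2.8, -5.7, -5.3]
opening: 0.0318
finger_force: 35.0
```

Call:
carry_out:
  dp:
    - [0,0,1]
    - [0,0,1]
    - [0,0,2]
    - [0,0,2]
    - [0,0,2]
    - [0,0,2]
    - [0,0,2]
    - [0,0,2]
    - [0,0,2]
    - [0,0,2]
  spin: [0,0,0,0,0,0,0,0,0,0]
  jaw: [28,28,28,28,28,28,28,28,28,28]

```text
time_s: 18.0
ee_pos: [0.6501, -0.0222, 0.3178]
orientation: [0.002, -3.141, 0.002]
ft_force: [2.5, -5.9, -4.9]
opening: 0.0315
finger_force: 35.0
```

Call:
carry_out:
  dp:
    - [0,0,0.5]
    - [0,0,1]
    - [0,0,1]
    - [0,0,1.5]
    - [0,0,1.5]
    - [0,0,2]
    - [0,0,2]
    - [0,0,2]
    - [0,0,2]
    - [0,0,2]
  spin: [0,0,0,0,0,0,0,0,0,0]
  jaw: [28,28,28,28,28,28,28,28,28,28]

```text
time_s: 18.83
ee_pos: [0.65, -0.0221, 0.3179]
orientation: [0.002, -3.139, 0.002]
ft_force: [5.5, -4.6, -13.4]
opening: 0.0318
finger_force: 35.0
```

The force rose from 5 to 13 N with no further motion, at 110 mm of travel, which is the second stop. One picture to check.

```bash
python3 - <<'E'
from h import *
s=env.read_state();print(s["time_s"],s["ee_pos"],s["ft_force"],s["opening"])
a=crop("side",210,80,140,140,2.8);w=crop("wrist",130,0,260,260,392/260)
cv2.imwrite("pics/c5.png",np.hstack([a,w]))
E
```

```text
18.8333 [ 0.65000958 -0.02211641  0.31794233] [  5.4503915   -4.56143376 -13.40034645] 0.03182682381973393
```

View pics/c5.png

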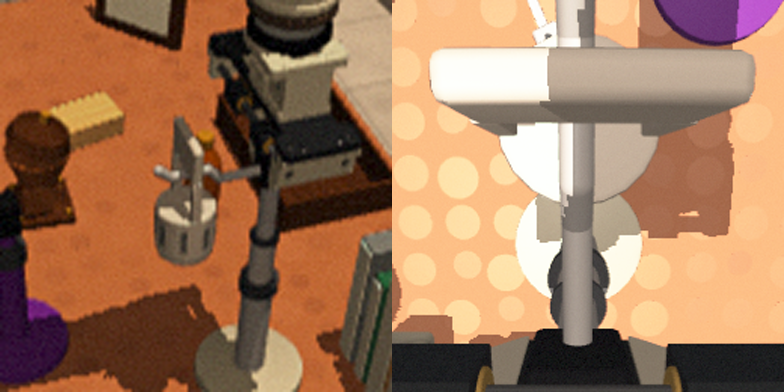

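Both sections are out (two collars visible), the diffuser hangs on the hook, and the grip is holding the button in. Handing in.

```bash
python3 -c "
from bench import env
print(env.hand_in())"
```

```text
the job is handed in; nothing more can be done
None
```

The smallest white diffuser hangs on the steel stand's hook, and both sections are pulled out to the second stop. The gripper still holds the handle with the button squeezed in; the job was handed in at about 19 s, with no verdict shown.

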